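Seat a printing plate on the registration pins

TASK

The aluminium printing plate lies crooked on the registration bed, its near side propped up on the two locating pins. With your fingertips, push it back square to the fence and nudge it sideways along the fence (to the right as the robot sees it) until both its holes drop over the pins and it lies flat on the bed. Only push it: never lift it off the bed, leave everything else where it stands, and finish with the hand clear.

Things in the scene. Friction and masses are not known exactly. Their poses are not given: they have to be found in the camera images.
- bed: Fixed grey board 240 (x) x 400 (y) x 12 mm; origin at the centre of its underside, on the work surface, z up. A dark steel fence runs along its far (+x) side: front face at x = +95 mm, 20 mm high above the board. Red stripes across the fence's top and on the board's near edge mark the pins' y (+40 and -40 mm).
- pin_left (a point): Tip centre of the left brass pin, fixed at x = -31, y = +40 mm of the bed. Pins are 10 mm thick, 9 mm high above the board, the top 3 mm tapering to 5 mm. The plate covers them until seated; then they show 3 mm above it in the holes.
- pin_right (a point): The same for the right pin (x = -31, y = -40 mm of the bed).
- plate: Loose aluminium plate 150 (x) x 200 (y) x 6 mm, 0.3 to 0.65 kg, a dark rubber block (2 mm thick) on top; origin at its underside's centre, x towards the fence, z up. At the start it is tilted about 5 degrees, far edge on the board, near side on the pin tips (near edge 11 to 13 mm up); far edge up to 30 mm short of the fence, turned up to 3 degrees, 20 to 52 mm too far to the left (+y of the bed).
- hole_left (a point): Centre, at the underside, of the plate's left 14 mm through hole (plate x = -50, y = +40 mm); belongs over pin_left. With the plate against the fence, holes and pins agree in x within 1 mm; slid towards -y of the bed it then drops by its own weight. Seated: 9 mm below the pin's tip, 2 mm play all round, plate origin at x = +19, y = 0, z = +12 mm of the bed.
- hole_right (a point): The same for the right hole (plate x = -50, y = -40 mm); belongs over pin_right.
- ink_tin: Loose yellow-banded tin, 44 mm diameter, 35 mm high, standing on the right end of the bed, clear of where the plate goes; origin at the centre of its underside. To be left alone.
- jar_blue: Loose ink jar with a blue label and black cap, 64 mm diameter, 80 mm high, left of the bed; origin under its centre. To be left alone.
- jar_red: The same jar with a red label, left of the bed. To be left alone.
- jar_green: The same jar with a green label, left of the bed. To be left alone.
- brayer: Loose ink roller with a black 100 mm roller and a wooden handle, about 190 mm long, 42 mm high, lying right of the bed; origin under the roller. To be left alone.
- palette_knife: Loose palette knife (flat spatula with a handle, about 250 mm long) lying right of the bed. To be left alone.
Things that resemble listed ones, but are neither listed nor needed, are in the scene too. Of the things that look like the plate, the largest one is meant.

How it is judged:
By the outcome, as a careful person would: the job done as asked, in the order asked, and still so for the second after the job is handed in, with the robot touching nothing.
It also fails if it takes over 48 s, if anything falls off the work surface, if the arm or the gripper's body presses on something with over 40 N, if the wrist force passes 120 N, or if a joint passes its speed limit or range.

ROBOT

A 7-joint arm with a two-finger parallel gripper is mounted at the origin on the work surface. World frame = base frame: x ahead of the robot, y to its left, z up, the work surface at z = 0. Lengths are in m, angles in rad, forces in N, time in s.
With the tool pointing down it reaches from about 0.425 to 0.95 m from the base axis. Payload 16.7 kg.
Tool frame: the origin (TCP) lies midway between the tips of the shut fingers; the grasp point (between the pads) lies 19 mm behind it; z points along the fingers, x is the direction in which the jaws open and shut, and the axes are right-handed (so a half turn about z gives the same grasp; the last joint's range is limited). The gripper opens to 94 mm and grips with 3 to 60 N. Pads are 16 mm wide; open, the fingers measure 119 mm over their backs; the gripper's body (75 mm by 177 mm) begins 78 mm behind the grasp point.
Start: joints at [-1.3, 0.426, 0.074, 1.606, -0.034, 1.111, -0.067], TCP at [0.275, 0.616, 0.205] pointing down, gripper open.
Joint ranges: [-2.85, 2.85], [-0.5, 2.14], [-1.23, 1.37], [0.21, 2.46], [-1.02, 4.16], [0.16, 2.05], [-2.73, 2.73]. Speed limits (rad/s): [1.89, 1.89, 2.39, 2.39, 3.01, 3.01, 3.01].

INTERFACE

Orientations are given as a rotation vector (axis times angle).
In Python, from workcell import monitor, viewer, job gives the robot as it stands.
- The arm moves only by the tool servo_tool, never from a script. Its argument "rows" is a list of rows, each a list of 3 entries, a list of its own where there are three numbers: the gripper command: -1 is fully open, 1 is shut, values between are in proportion, then the shift along the tool's x, y, z in cm, then the turn about the tool's z in degrees. A call has 1 to 12 rows; each row shifts and turns the pose as measured when the row begins, along the tool's axes as they then stand; what a row does not reach is not made up. A row lasts 1/10 s, in which the tool goes at most 50 mm and 8.59 degrees, less where a joint would pass 70% of its speed; a pose out of reach is approached as far as the arm can. A call is refused whole if a number of a shift passes 5 or a number of a turn 8.59, either way. A call with a gripper value outside its range is refused whole. The fingers move at their own pace and stop on an object; the grip force is fixed at half the most. Time passes only in rows, so rows that do not move let the fingers close. It gives the time, the measured TCP pose, the force and the opening at its end, in the units of the state.
- monitor.observe(): the state, without advancing time (a new reading comes with each control period).
- viewer.get_image(name): name is "scene" or "top" or "wrist"; returns a dict with "pixels" (480x640x3 uint8, red, green, blue), "range_z" (480x640 float32, m along the optical axis (not along the pixel's ray), 0 where there is no reading), "K" (3x3 intrinsics, pixels), "distortion" ([k1, k2, p1, p2, k3] as OpenCV has them; the pictures are not rectified), "xyz" and "rotation" of the camera in the world. Camera axes: x right, y down, z forward; pixel columns grow to the right and rows downward; lengths in m; the calibration is good to about 2 mm. A picture is of the moment at which its call begins.
- job.close_job(): hands the job in, once; it reports no verdict.
The state is a dict: "time": time; "joint_positions": joint angles; "qd": joint speeds; "effort": joint torques, N m; "ee_pos": TCP position; "tcp_rot": TCP orientation; "force": force on the tool from outside, world axes, zero at the start; "wrist_torque": the same for the moment, N m; "gripper_width": opening from 0.0 (shut) to 1.0 (fully open).
Only numpy, scipy, OpenCV 4.12 (cv2) and the standard library are available. Lean on these libraries where they do the work, as an engineer would, in place of code of your own. Each camera call takes 0.05 s, during which the arm holds its last target.

## Working session

There is one attempt and no reset: what is moved stays moved. The work goes in short steps, Python scripts to look and compute and a tool call to move; the robot and the scene stay as the last step left them, time stands still between calls to the robot, and variables do not carry over. Pictures are saved under pics/ and viewed, and the job is handed in when it is done.

Besides the shell and the picture viewer there is one more tool, called after ">>>" by a JSON object that holds its "api" and its "payload". servo_tool: Moves the arm, as the interface text tells. Its arguments: {"type":"object","properties":{"rows":{"type":"array","items":{"type":"array"}}},"required":["rows"]}

```bash
mkdir -p pics; cat > h.py <<'E'
import numpy as np, cv2
from workcell import monitor, viewer, job
def grab(n,f):
    d=viewer.get_image(n); cv2.imwrite('pics/'+f+'.png',d['pixels'][:,:,::-1]); np.savez('pics/'+f+'.npz',**{k:np.array(v) for k,v in d.items()}); return d
def load(f): return dict(np.load('pics/'+f+'.npz'))
def cloud(d):
    h,w=d['range_z'].shape
    u,v=np.meshgrid(np.arange(w),np.arange(h))
    p=cv2.undistortPoints(np.stack([u,v],-1).reshape(-1,1,2).astype(float),d['K'],d['distortion']).reshape(h,w,2)
    z=d['range_z'][...,None]
    R=d['rotation']; R=R if R.shape==(3,3) else cv2.Rodrigues(R)[0]
    c=np.concatenate([p*z,z],-1)@R.T+d['xyz']
    return c
E
python3 - <<'E'
from h import *
for n in ['scene','top']:
    d=grab(n,n+'0'); print(n,d['xyz'],np.array(d['rotation']).shape)
s=monitor.observe(); print(s)
E
```

```text
scene [1.08517216 0.97831763 0.97392853] (3,)
top [0.28220055 0.0290867  1.19330463] (3,)
{'time': 0.1, 'joint_positions': array([-1.30046363,  0.42664851,  0.07385115,  1.60651788, -0.03411186,
        1.11076199, -0.0670872 ]), 'qd': array([-0.0005278 , -0.00126975, -0.00019518, -0.00079846, -0.00013247,
       -0.00152802,  0.00090168]), 'effort': array([ 6.48284244e-03, -9.37473607e+01,  3.67566437e+00, -4.55046916e+01,
       -4.87032719e-02,  1.66485709e-02,  5.49493575e-05]), 'ee_pos': array([0.27500341, 0.61603569, 0.20487062]), 'tcp_rot': array([ 2.63506046e+00,  1.70940192e+00, -1.36281158e-03]), 'force': array([-0.20302322, -0.19981803, -0.10068693]), 'wrist_torque': array([-0.00817316,  0.05799645,  0.01295018]), 'gripper_width': 1.0017371182270265}
```

View pics/scene0.png

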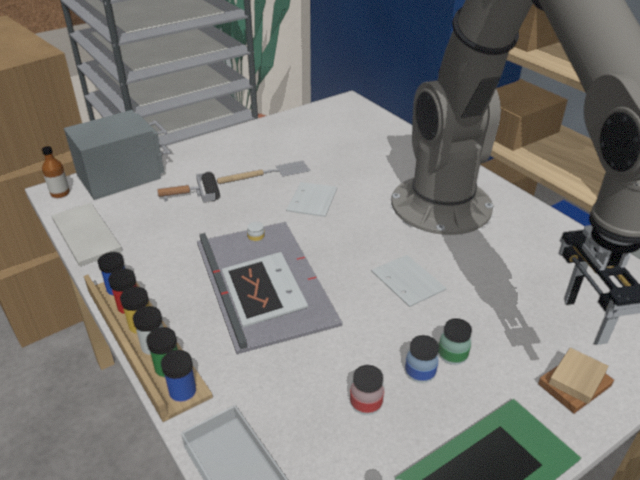

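View pics/top0.png

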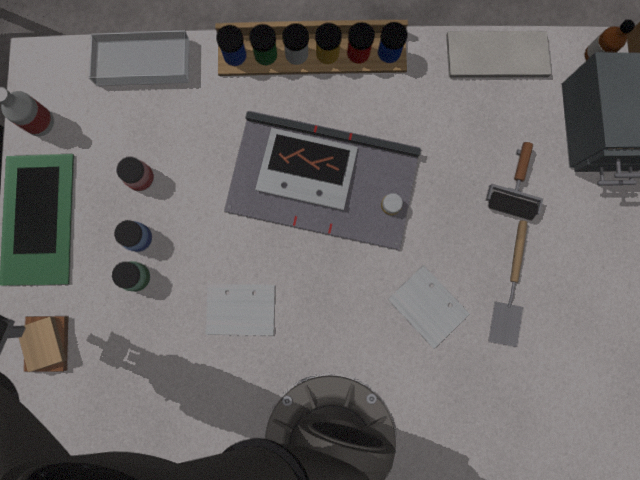

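The top view shows the bed at about (320,180), with the plate on it at about (308,170). The fence runs from (248,116) to (419,152), the tin is at (392,204), and the red stripes are at (316,128), (350,136), (295,220) and (331,228). Next I'll enlarge this region.

```bash
python3 - <<'E'
from h import *
d=load('top0'); im=d['pixels'][100:255,215:430,::-1]
cv2.imwrite('pics/c0.png',cv2.resize(im,None,fx=3.7,fy=3.7,interpolation=cv2.INTER_CUBIC))
c=cloud(d); print(d['K'],d['distortion'])
for (u,v) in [(260,118),(330,134),(410,151),(240,200),(395,230),(300,215),(265,190),(275,140),(345,200),(350,150),(200,250)]: print(u,v,c[v,u].round(4))
E
```

```text
[[538.39579586   0.         315.39797021]
 [  0.         538.39579586 245.03825694]
 [  0.           0.           1.        ]] [-0.06803951  0.          0.          0.          0.        ]
260 118 [0.7108 0.1386 0.0367]
330 134 [ 0.6712 -0.0171  0.0331]
410 151 [ 0.6291 -0.1947  0.0314]
240 200 [0.2822 0.0291 1.1933]
395 230 [ 0.4546 -0.1567  0.0109]
300 215 [0.4928 0.0538 0.0127]
265 190 [0.5468 0.1293 0.0327]
275 140 [0.6648 0.1068 0.0184]
345 200 [ 0.5228 -0.0468  0.0209]
350 150 [ 0.6376 -0.0617  0.0191]
200 250 [ 4.209e-01  2.792e-01 -3.000e-04]
```

View pics/c0.png

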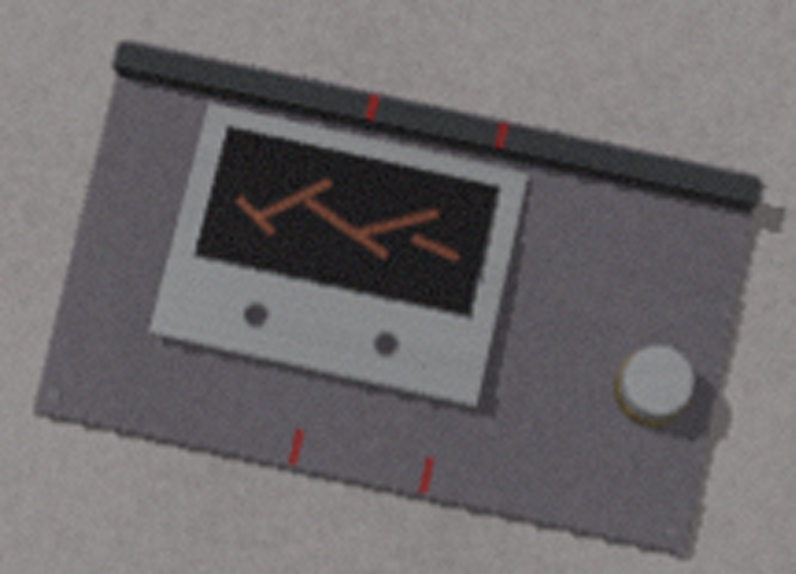

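```bash
cat >> h.py <<'E'
def ray(d,px,z):
    px=np.array(px,float).reshape(-1,2); z=np.broadcast_to(z,(len(px),))
    p=cv2.undistortPoints(px.reshape(-1,1,2),d['K'],d['distortion']).reshape(-1,2)
    R=cv2.Rodrigues(d['rotation'])[0]
    r=np.c_[p,np.ones(len(p))]@R.T
    return d['xyz']+r*((z-d['xyz'][2])/r[:,2])[:,None]
def fitbed(L,W):
    # rigid 2D fit local L -> world W
    a=L-L.mean(0); b=W-W.mean(0)
    th=np.arctan2((a[:,0]*b[:,1]-a[:,1]*b[:,0]).sum(),(a*b).sum())
    R=np.array([[np.cos(th),-np.sin(th)],[np.sin(th),np.cos(th)]])
    t=W.mean(0)-R@L.mean(0); return th,R,t,W-(L@R.T+t)
E
python3 - <<'E'
from h import *
d=load('top0')
f=lambda P: (np.array(P,float)+.5)/3.7-.5+[215,100]
# bed: near corners, near stripe ends at edge
bp=f([(36,414),(691,558),(294,465),(425,494),(371,107),(501,135)])
W=ray(d,bp,[.012,.012,.012,.012,.032,.032])[:,:2]
L=np.array([[-.12,.2],[-.12,-.2],[-.12,.04],[-.12,-.04],[.105,.04],[.105,-.04]])
th,R,t,e=fitbed(L,W); print(np.degrees(th),t,'\n',(e@R).round(4))
np.savez('bed.npz',th=th,R=R,t=t)
pp=f([(212,105),(527,178),(478,406),(150,332),(256,314),(386,344)])
z=[.018,.018,.030,.030,.027,.027]
P=ray(d,pp,z)[:,:2]; Lb=(P-t)@R; print('plate in bed\n',Lb.round(4)); print('plate world\n',P.round(4))
PL=np.array([[.075,.1],[.075,-.1],[-.075,-.1],[-.075,.1],[-.05,.04],[-.05,-.04]])
a,_,tt,e=fitbed(PL,Lb); print(np.degrees(a),tt,e.round(4))
c=cloud(d)
for q in f([(654,380),(256,314),(386,344),(180,300),(500,300),(450,390),(200,330)]): u,v=q.round().astype(int); print(q,c[v,u],(c[v,u,:2]-t)@R)
E
```

```text
-13.480245808178372 [5.74508982e-01 2.71475933e-04] 
 [[ 0.0003 -0.0003]
 [-0.002  -0.0032]
 [ 0.0027  0.0009]
 [ 0.0021  0.0004]
 [-0.0013  0.0013]
 [-0.0018  0.0009]]
plate in bed
 [[ 0.0892  0.1378]
 [ 0.0847 -0.0601]
 [-0.0623 -0.0594]
 [-0.0597  0.1409]
 [-0.035   0.0818]
 [-0.0365  0.0019]]
plate world
 [[ 0.6933  0.1135]
 [ 0.6429 -0.0779]
 [ 0.5001 -0.043 ]
 [ 0.5493  0.1512]
 [ 0.5595  0.088 ]
 [ 0.5395  0.0106]]
-0.9916149777285493 [0.01340754 0.04020364] [[-0.001  -0.0011]
 [-0.002   0.001 ]
 [ 0.001  -0.0009]
 [ 0.0002 -0.0006]
 [ 0.0009  0.0007]
 [ 0.0008  0.0008]]
[391.39189189 202.33783784] [ 0.51105761 -0.14496532  0.04657362] [-0.02784714 -0.15602673]
[283.82432432 184.5       ] [0.56327773 0.08812251 0.01606716] [-0.0314008   0.08281265]
[318.95945946 192.60810811] [0.54212925 0.01032232 0.01092402] [-0.03383064  0.00222591]
[263.28378378 180.71621622] [0.56801481 0.13382923 0.02919239] [-0.03744892  0.12836443]
[349.77027027 180.71621622] [ 0.56767253 -0.0598577   0.01288153] [ 0.0073686  -0.06006629]
[336.25675676 205.04054054] [ 0.51042936 -0.02613514  0.02894427] [-0.0561586  -0.04061673]
[268.68918919 188.82432432] [0.54977174 0.12080523 0.02853125] [-0.05215338  0.11144659]
```

>>> {"api": "servo_tool", "payload": {"rows": [[-1,[0,0,0],-5.2],[-1,[0,0,0],-5.3],[-1,[-4,2.8,0],0],[-1,[-4,2.8,0],0],[-1,[-4,2.8,0],0],[-1,[-4,2.8,0],0],[-1,[-4,2.8,0],0],[-1,[-4,2.8,0],0],[-1,[-4,2.8,0],0],[-1,[-4,2.8,0],0],[-1,[-4,2.8,0],0],[-1,[-4,2.8,0],0]]}}

```text
time: 1.3
ee_pos: [0.4563, 0.1553, 0.2014]
tcp_rot: [2.45, 1.966, -0.009]
force: [0.9, 0.2, -0.2]
gripper_width: 0.999
```

```bash
cat >> h.py <<'E'
def where():
    s=monitor.observe(); b=np.load('bed.npz'); R=b['R']
    p=(s['ee_pos'][:2]-b['t'])@R
    T=cv2.Rodrigues(s['tcp_rot'])[0]
    print('t',round(s['time'],2),'bed xy mm',(p*1000).round(1),'z',round(s['ee_pos'][2]*1000,1),'toolx ang in bed (90)',round(np.degrees(np.arctan2(T[1,0],T[0,0])-b['th']),2),'F bed',(s['force'][:2]@R).round(1),s['force'][2].round(1),'toolz',T[:,2].round(3))
E
python3 - <<'E'
from h import *
where(); grab('wrist','w1'); grab('top','top1')
E
```

```text
t 1.3 bed xy mm [-151.1  123.2] z 201.4 toolx ang in bed (90) 90.98 F bed [0.9 0.4] -0.2 toolz [-0.005 -0.004 -1.   ]
```

View pics/w1.png

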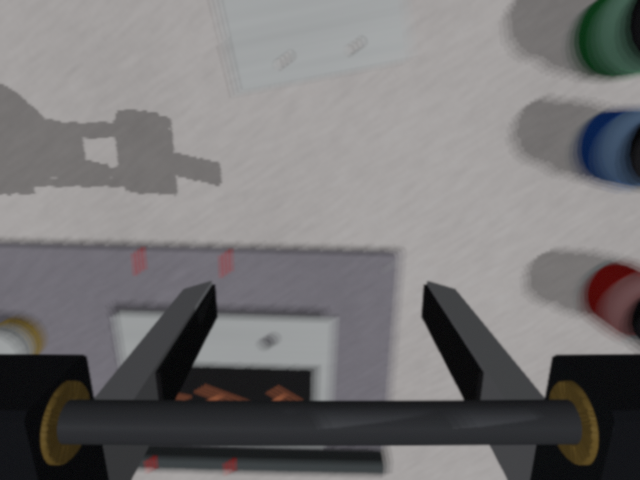

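View pics/top1.png

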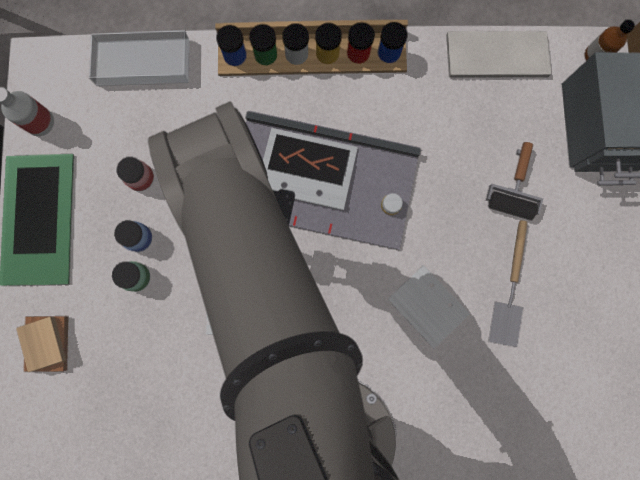

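The wrist view is blurred by motion. It shows the near stripes at about (138,262) and (226,262), and the plate's near edge at about y=315 from x=115 to x=335. The top view shows the hand left of and near the bed.

>>> {"api": "servo_tool", "payload": {"rows": [[-1,[-2,1.2,1],0.9],[-1,[-2,1.2,2],0],[-1,[-2,1.2,2],0],[-1,[-2,1.2,2],0],[-1,[-0.5,0.2,2],0],[-1,[0,0,2],0],[-1,[0,0,1],0],[-1,[0,0,0],0],[-1,[0,0,0],0]]}}

```text
time: 2.3
ee_pos: [0.4867, 0.0528, 0.0779]
tcp_rot: [2.474, 1.934, -0.009]
force: [0.6, 0.1, 0.4]
gripper_width: 1.003
```

```bash
python3 - <<'E'
from h import *
where(); d=grab('wrist','w2'); print(d['xyz'])
E
```

```text
t 2.3 bed xy mm [-97.7  30.6] z 77.9 toolx ang in bed (90) 89.5 F bed [0.6 0.3] 0.4 toolz [-0.004 -0.004 -1.   ]
[0.40949365 0.0732894  0.25714352]
```

View pics/w2.png

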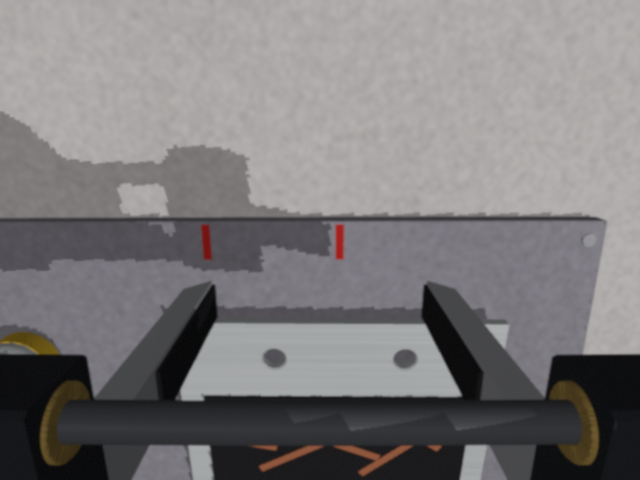

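The wrist view is sharp. The bed's near edge is at y≈218 and its left corner at (604,219). The stripes are at x=207 and x=340, the plate's near-left corner is at (508,322), and the holes are at (274,358) and (405,358).

```bash
python3 - <<'E'
from h import *
d=load('w2')
W=ray(d,[(605,219),(205,225),(339.5,225),(10,218.5),(400,218.5)],.012)[:,:2]
b=np.load('bed.npz'); print('old-bed coords',((W-b['t'])@b['R']*1000).round(1))
v=W[0]-W[3]; print('edge dir yaw',np.degrees(np.arctan2(v[1],v[0]))-90)
P=ray(d,[(508,322),(196,322),(274,358),(405,358)],[.030,.030,.027,.027])[:,:2]; print(((P-b['t'])@b['R']*1000).round(1))
c=cloud(d)
for u,v in [(450,345),(230,345),(508,316),(340,345),(500,260)]: print(c[v,u], ((c[v,u,:2]-b['t'])@b['R']*1000).round(1))
E
```

```text
old-bed coords [[-120.4  200.3]
 [-118.4  -37.3]
 [-117.8   42.6]
 [-123.4 -154.9]
 [-121.5   78.3]]
edge dir yaw -13.961883780472803
[[-62.9 141.2]
 [-64.1 -42.4]
 [-38.2   2.4]
 [-37.7  82.3]]
[0.49588692 0.09939463 0.12037022] [-99.6  78.1]
[ 0.52270861 -0.01181671  0.02770443] [-47.6 -23.8]
[0.55285649 0.15891838 0.01218051] [-58.  149.2]
[0.53821923 0.05275643 0.0281591 ] [-47.5  42.6]
[0.51485515 0.1590585  0.01131289] [-95.  140.5]
```

>>> {"api": "servo_tool", "payload": {"rows": [[-1,[0.9,0,1.5],-0.5],[-1,[0,0,1.5],0],[-1,[0,0,1.5],0],[-1,[0,0,1.2],0],[-1,[0,0,0],0]]}}

```text
time: 2.85
ee_pos: [0.4924, 0.0647, 0.0238]
tcp_rot: [2.461, 1.947, 0.005]
force: [0.7, 0.0, 0.4]
gripper_width: 0.997
```

```bash
python3 - <<'E'
from h import *
where()
E
```

```text
t 2.85 bed xy mm [-94.9  43.5] z 23.8 toolx ang in bed (90) 90.18 F bed [0.7 0.2] 0.4 toolz [ 0.004 -0.    -1.   ]
```

>>> {"api": "servo_tool", "payload": {"rows": [[-1,[0,0,0.5],0],[-1,[0,0.5,0],0],[-1,[0,0.5,0],0],[-1,[0,0.4,0],0],[-1,[0,0.2,0],0],[-1,[0,0.2,0],0]]}}

```text
time: 3.45
ee_pos: [0.5132, 0.0605, 0.0211]
tcp_rot: [2.461, 1.946, 0.01]
force: [-0.6, -0.2, -0.3]
gripper_width: 1.0
```

```bash
python3 - <<'E'
from h import *
where()
E
```

```text
t 3.45 bed xy mm [-73.7  44.3] z 21.1 toolx ang in bed (90) 90.17 F bed [-0.5 -0.4] -0.3 toolz [ 0.008  0.001 -1.   ]
```

>>> {"api": "servo_tool", "payload": {"rows": [[-1,[0,0,0.4],0],[-1,[0,0.3,0.1],0],[-1,[0,0.3,0],0]]}}

```text
time: 3.75
ee_pos: [0.5177, 0.0591, 0.0155]
tcp_rot: [2.463, 1.947, 0.006]
force: [-8.8, 1.4, 8.0]
gripper_width: 1.001
```

```bash
python3 - <<'E'
from h import *
where();grab('wrist','w3')
E
```

```text
t 3.75 bed xy mm [-68.9  44. ] z 15.5 toolx ang in bed (90) 90.14 F bed [-8.9 -0.7] 8.0 toolz [ 0.005  0.001 -1.   ]
```

View pics/w3.png

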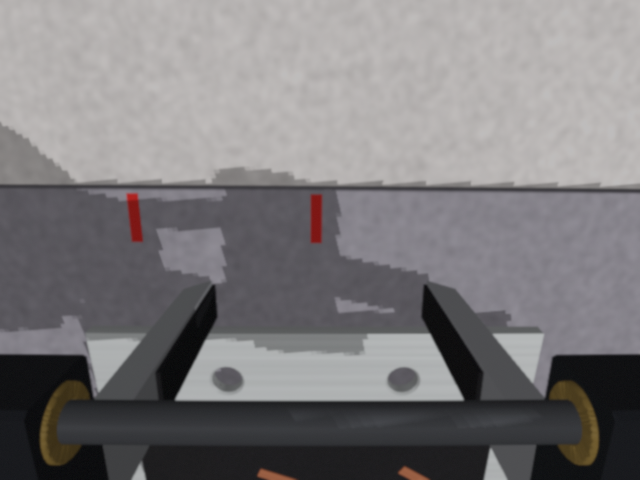

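The plate's near edge (y≈332) now sits between the fingers, in contact with about 9 N. I'll keep pushing towards the fence.

>>> {"api": "servo_tool", "payload": {"rows": [[-1,[0,0.3,-0.1],0],[-1,[0,0.3,-0.1],0],[-1,[0,0.3,0],0],[-1,[0,0.3,0],0]]}}

```text
time: 4.2
ee_pos: [0.5224, 0.0577, 0.0155]
tcp_rot: [-2.457, -1.945, 0.011]
force: [-20.4, 5.2, 17.4]
gripper_width: 1.002
```

```bash
python3 - <<'E'
from h import *
where()
E
```

```text
t 4.2 bed xy mm [-64.1  43.7] z 15.5 toolx ang in bed (90) 90.2 F bed [-21.1   0.3] 17.4 toolz [-0.011  0.002 -1.   ]
```

>>> {"api": "servo_tool", "payload": {"rows": [[-1,[0,-0.6,-0.2],0],[-1,[0,-0.6,-0.2],0],[-1,[0,-0.3,-0.1],0],[-1,[0,0,0],0]]}}

```text
time: 4.6
ee_pos: [0.5081, 0.0613, 0.0212]
tcp_rot: [-2.457, -1.945, 0.01]
force: [0.4, -0.3, -0.1]
gripper_width: 1.002
```

```bash
python3 - <<'E'
from h import *
where();d=grab('wrist','w4');grab('scene','s4')
im=cv2.imread('pics/s4.png')[210:360,180:360];cv2.imwrite('pics/s4c.png',cv2.resize(im,None,fx=4,fy=4,interpolation=cv2.INTER_CUBIC))
E
```

```text
t 4.6 bed xy mm [-78.8  43.9] z 21.2 toolx ang in bed (90) 90.21 F bed [ 0.4 -0.2] -0.1 toolz [-0.009  0.002 -1.   ]
```

View pics/w4.png

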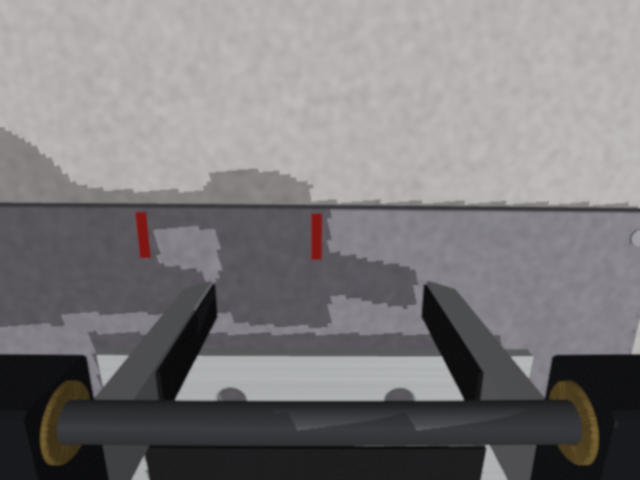

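View pics/s4c.png

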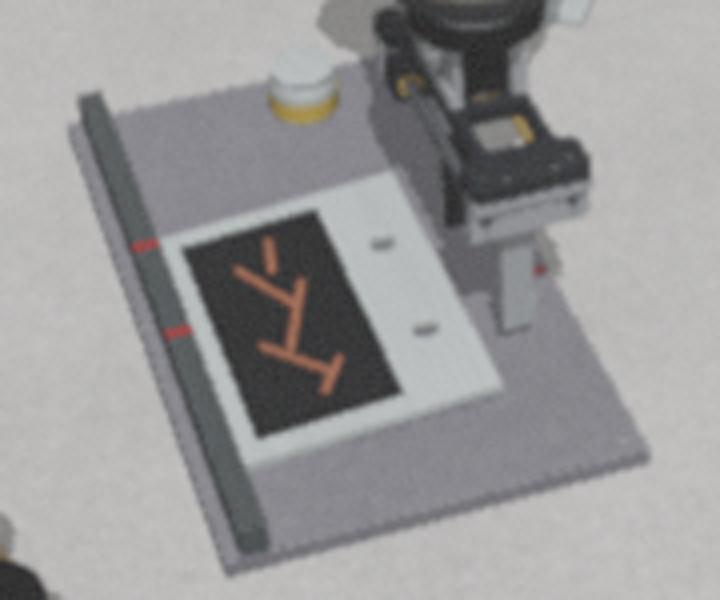

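The plate looks close to the fence. In the wrist view its near edge is at y≈355 and the bed edge at y≈208. I'll compute the gap.

```bash
python3 - <<'E'
from h import *
d=load('w4'); b=np.load('bed.npz')
f=lambda px,z: ((ray(d,px,z)[:,:2]-b['t'])@b['R']*1000).round(1)
print('bed edge',f([(20,205),(320,207),(620,210)],.012))
print('plate near edge',f([(100,354.5),(320,355),(532,355)],.030))
print('stripes',f([(141.5,212),(317,213)],.012))
d=load('s4')
q=lambda x,y:((x+.5)/4-.5+180,(y+.5)/4-.5+210)
print('plate far corners, fence ends', f([q(250,468),q(160,238)],.018))
print('near corners', f([q(503,386),q(392,172)],.029))
print('holes', f([q(426,329),q(383,244)],.027))
print('bed', f([q(650,457)],.012), 'fence stripes',f([q(176,332),q(144,246)],.032))
E
```

```text
bed edge [[-121.8  -92.5]
 [-121.2   44.3]
 [-120.5  181.2]]
plate near edge [[-56.5 -55.3]
 [-57.   44.5]
 [-57.1 140.5]]
stripes [[-118.7  -36.8]
 [-118.4   42.9]]
plate far corners, fence ends [[ 90.2 147.9]
 [ 90.1 -55.3]]
near corners [[-54.9 147.2]
 [-55.4 -52.8]]
holes [[-30.6  86.3]
 [-30.3   7.3]]
bed [[-116.6  210.9]] fence stripes [[103.7  44. ]
 [103.2 -35.1]]
```

>>> {"api": "servo_tool", "payload": {"rows": [[-1,[0,-0.5,-3],0],[1,[0,0,-3],0],[1,[3,2,-0.5],0],[1,[3,2,0],0],[1,[3,2,0],0],[1,[3,2,0],0],[1,[1,2,0],0],[1,[0,0,0],0],[1,[0,0,0],0]]}}

```text
time: 5.6
ee_pos: [0.6378, 0.1692, 0.0877]
tcp_rot: [-2.46, -1.944, 0.006]
force: [-0.6, -0.8, -0.3]
gripper_width: 0.354
```

```bash
python3 - <<'E'
from h import *
where(); grab('wrist','w5')
E
```

```text
t 5.6 bed xy mm [ 22.1 179. ] z 87.7 toolx ang in bed (90) 90.11 F bed [-0.4 -0.9] -0.3 toolz [-0.007  0.003 -1.   ]
```

View pics/w5.png

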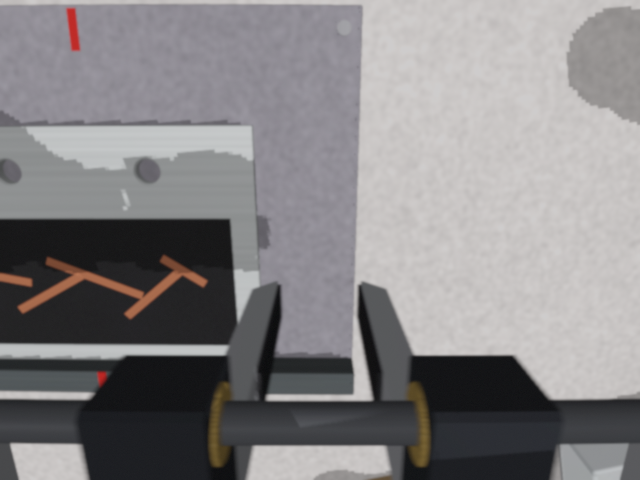

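The fingers are still closing. The plate's left edge runs from (252,125) to (260,285), its far edge is next to the fence at y≈357, and the holes are at (8,171) and (147,171).

```bash
python3 - <<'E'
from h import *
d=load('w5'); b=np.load('bed.npz')
f=lambda px,z: ((ray(d,px,z)[:,:2]-b['t'])@b['R']*1000).round(1)
print('bed edge',f([(20,6),(200,6),(360,6)],.012), 'fence top edge front/back?',f([(60,371),(250,372),(352,372)],.032), f([(60,389),(250,391),(352,392)],.032))
print('plate near edge',f([(60,126),(250,125)],.030),'left edge',f([(252,125),(256,215),(260,280)],[.030,.026,.022]))
print('far edge',f([(20,357),(200,357)],.018))
print('stripe',f([(71,10),(102,376)],[.012,.032]), 'holes',f([(8,171),(147,171)],.027))
im=d['pixels'][330:400,0:370,::-1];cv2.imwrite('pics/c5.png',cv2.resize(im,None,fx=2.1,fy=4,interpolation=cv2.INTER_CUBIC))
E
```

```text
bed edge [[-119.5   14.5]
 [-118.5  114. ]
 [-118.5  201.2]] fence top edge front/back? [[ 94.6  14.9]
 [ 94.3 135.8]
 [ 94.2 200. ]] [[107.8  12.7]
 [108.2 135.2]
 [108.7 200.3]]
plate near edge [[-55.5  38.1]
 [-55.7 141.7]] left edge [[-55.7 142.8]
 [ -5.2 142.5]
 [ 36.4 142.9]]
far edge [[ 93.3 -20.3]
 [ 92.2 100.6]]
stripe [[-117.1   42.7]
 [  97.9   41.4]] holes [[-30.9   2.4]
 [-30.7  82.1]]
```

View pics/c5.png

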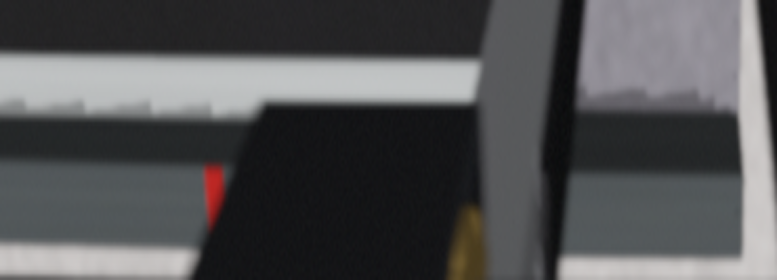

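>>> {"api": "servo_tool", "payload": {"rows": [[1,[0,-0.3,2],0],[1,[0,0,2],0],[1,[0,0,1.5],0],[1,[0,0,1],0],[1,[0,0,0.4],0],[1,[0,0,0],0]]}}

```text
time: 6.25
ee_pos: [0.6328, 0.1675, 0.0178]
tcp_rot: [-2.463, -1.941, 0.004]
force: [-0.3, -0.1, 0.8]
gripper_width: 0.005
```

```bash
python3 - <<'E'
from h import *
where(); print(monitor.observe()['gripper_width'])
E
```

```text
t 6.25 bed xy mm [ 17.7 176.2] z 17.8 toolx ang in bed (90) 89.95 F bed [-0.3 -0.2] 0.8 toolz [-0.006  0.003 -1.   ]
0.005014785847812316
```

>>> {"api": "servo_tool", "payload": {"rows": [[1,[-0.5,0,0.2],0],[1,[-0.7,0,0],0],[1,[-0.5,0,0],0],[1,[-0.4,0,0],0],[1,[-0.4,0.05,0],0],[1,[-0.4,0.1,0],0],[1,[-0.4,0.1,0],0]]}}

```text
time: 6.95
ee_pos: [0.6285, 0.1347, 0.0184]
tcp_rot: [-2.462, -1.941, -0.004]
force: [-2.6, 9.0, 1.8]
gripper_width: 0.002
```

```bash
python3 - <<'E'
from h import *
where(); grab('wrist','w6')
E
```

```text
t 6.95 bed xy mm [ 21.2 143.4] z 18.4 toolx ang in bed (90) 90.0 F bed [-4.6  8.1] 1.8 toolz [-0.002  0.007 -1.   ]
```

View pics/w6.png

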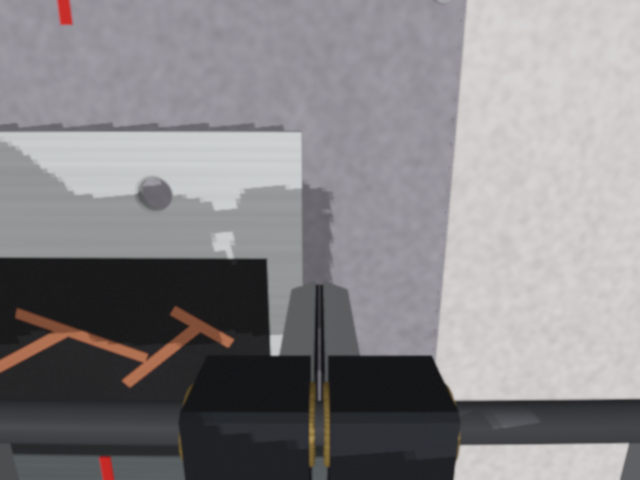

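Contact: the plate's left edge is at x≈302 by the fingers, and the left hole is at (155,193).

```bash
cat > m.py <<'E'
from h import *
def m(fn,px,z):
    d=load(fn); b=np.load('bed.npz'); return ((ray(d,px,z)[:,:2]-b['t'])@b['R']*1000).round(1)
E
python3 - <<'E'
from m import *
print('hole',m('w6',[(155,193)],.027),'left edge',m('w6',[(302,132),(303,250)],[.03,.025]),'near edge',m('w6',[(30,131),(280,131)],.03),'bedleft',m('w6',[(466,20),(438,340)],.012),'stripe',m('w6',[(71,23),(105,463)],[.012,.032]))
E
```

```text
hole [[-30.6  77. ]] left edge [[-54.5 136.9]
 [ -5.8 136.6]] near edge [[-55.3  32.1]
 [-54.9 128.5]] bedleft [[-97.7 202.2]
 [ 44.2 201.5]] stripe [[-96.9  44.2]
 [ 98.7  40.8]]
```

>>> {"api": "servo_tool", "payload": {"rows": [[1,[-0.4,0,0.1],0],[1,[-0.4,0.1,0.1],0],[1,[-0.4,0.1,0],0],[1,[-0.4,0.05,0],0],[1,[-0.4,0.1,0],0],[1,[-0.4,0,0],0],[1,[0,0,0],0]]}}

```text
time: 7.7
ee_pos: [0.6266, 0.1247, 0.0192]
tcp_rot: [-2.442, -1.947, -0.023]
force: [-0.8, -0.4, 0.7]
gripper_width: 0.008
```

```bash
python3 - <<'E'
from h import *
where(); grab('wrist','w7')
E
```

```text
t 7.7 bed xy mm [ 21.6 133.2] z 19.2 toolx ang in bed (90) 90.59 F bed [-0.7 -0.6] 0.7 toolz [ 0.     0.023 -1.   ]
```

View pics/w7.png

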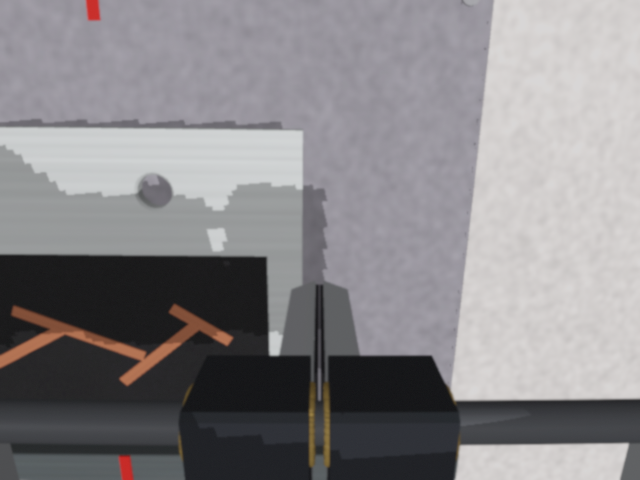

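The plate moved only about 10 mm, because the shift is applied to the measured pose and the controller is compliant. The left hole is at (155,190). I'll use larger steps.

>>> {"api": "servo_tool", "payload": {"rows": [[1,[-0.5,0,0.3],0],[1,[-0.6,0.1,0.1],0],[1,[-0.6,0.1,0],0],[1,[-0.6,0.1,0],0],[1,[0,0,0],0]]}}

```text
time: 8.25
ee_pos: [0.6244, 0.1158, 0.0167]
tcp_rot: [-2.425, -1.951, -0.039]
force: [0.0, 0.3, 3.3]
gripper_width: 0.003
```

```bash
python3 - <<'E'
from h import *
where(); grab('wrist','w8')
E
```

```text
t 8.25 bed xy mm [ 21.6 124. ] z 16.7 toolx ang in bed (90) 91.12 F bed [-0.1  0.3] 3.3 toolz [ 0.001  0.038 -0.999]
```

View pics/w8.png

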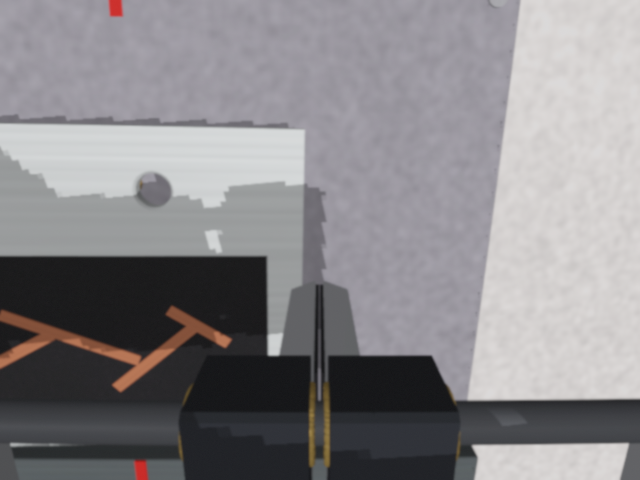

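```bash
python3 - <<'E'
from m import *
print('hole',m('w8',[(154,189)],.027),'left edge',m('w8',[(304,132),(303,250)],[.03,.025]),'near edge',m('w8',[(30,124),(280,128)],.03),'bedleft',m('w8',[(519,10),(470,380)],.012),'stripe',m('w8',[(116,14),(141,466)],[.012,.032]),'fencefront',m('w8',[(40,457),(470,457)],.032))
E
```

```text
hole [[-31.   57.4]] left edge [[-53.9 116.4]
 [ -5.7 116.5]] near edge [[-55.3  14.4]
 [-55.3 107.4]] bedleft [[-103.1  202.2]
 [  66.   201.4]] stripe [[-97.2  42.7]
 [ 98.   41.9]] fencefront [[ 92.9  -3.9]
 [ 94.9 197.3]]
```

The plate is still square with its hole at x≈-31. The left hole is at y≈57.4 and the pin at about 42, so 15 mm is left.

>>> {"api": "servo_tool", "payload": {"rows": [[1,[-0.6,0,0],0],[1,[-0.6,0.1,0],0],[1,[-0.6,0.1,0],0],[1,[-0.6,0.1,0],0],[1,[-0.6,0.1,0],0],[1,[0,0,0],0]]}}

```text
time: 8.9
ee_pos: [0.6226, 0.0946, 0.0169]
tcp_rot: [-2.413, -1.955, -0.05]
force: [-1.1, 4.2, 3.8]
gripper_width: 0.008
```

```bash
python3 - <<'E'
from h import *
where(); grab('wrist','w9')
E
```

```text
t 8.9 bed xy mm [ 24.8 102.9] z 16.9 toolx ang in bed (90) 91.5 F bed [-2.   3.8] 3.8 toolz [ 0.003  0.048 -0.999]
```

View pics/w9.png

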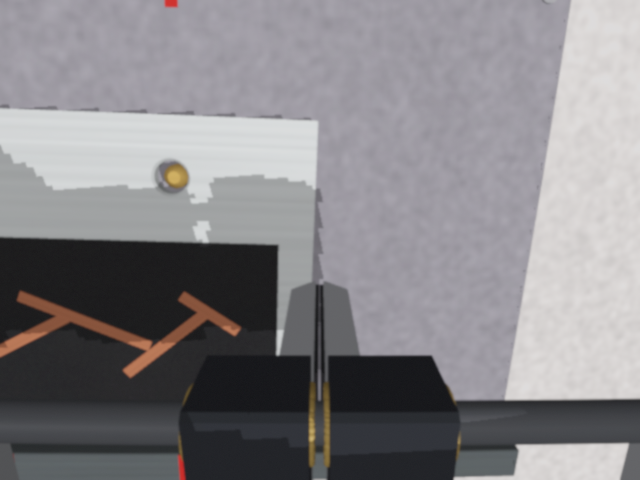

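The brass pin shows in the left hole at (175,176), and the shadow under the near edge has shrunk, so the plate appears to have dropped. I'll back off, rise and check.

>>> {"api": "servo_tool", "payload": {"rows": [[-1,[1,0,0],0],[1,[2,0,0],0],[1,[2,0,-1],0],[1,[0,0,-4],0],[1,[0,0,-4],0],[1,[0,-3,-4],0],[1,[-2,-3,-2],0],[1,[-3,-3,0],0],[1,[-3,-3,0],0],[1,[-2,0,0],0],[1,[0,0,0],0],[1,[0,0,0],0]]}}

```text
time: 10.15
ee_pos: [0.4907, 0.0617, 0.1687]
tcp_rot: [-2.421, -1.954, -0.039]
force: [0.5, 0.6, -0.5]
gripper_width: 0.007
```

```bash
python3 - <<'E'
from h import *
where(); grab('wrist','w10');grab('scene','s10');grab('top','t10')
im=cv2.imread('pics/s10.png')[210:360,180:360];cv2.imwrite('pics/s10c.png',cv2.resize(im,None,fx=4,fy=4,interpolation=cv2.INTER_CUBIC))
E
```

```text
t 10.15 bed xy mm [-95.8  40.2] z 168.7 toolx ang in bed (90) 91.27 F bed [0.4 0.7] -0.5 toolz [ 0.001  0.039 -0.999]
```

View pics/w10.png

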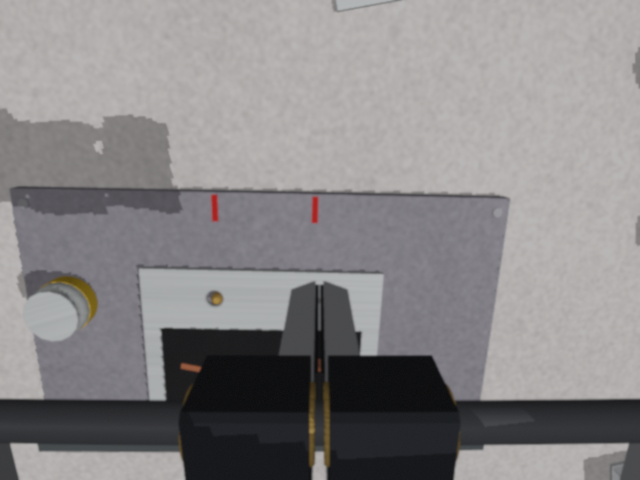

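View pics/s10c.png

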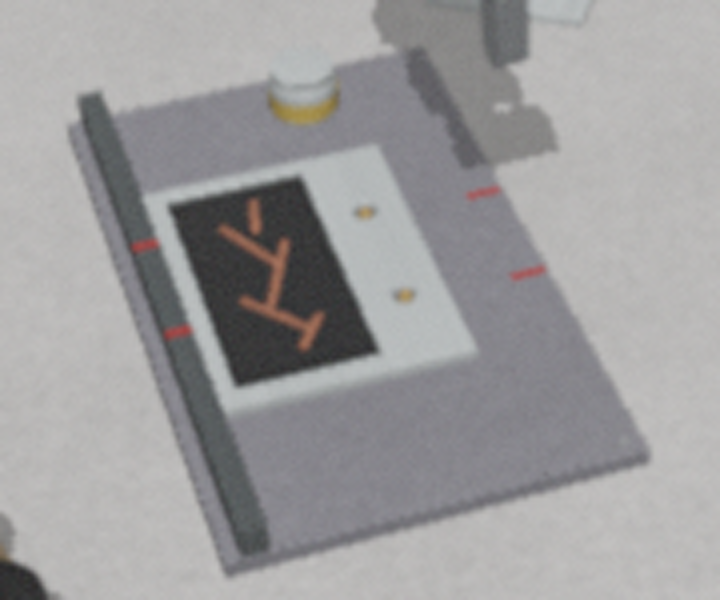

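Both brass pins show in the holes, at (365,212) and (404,295) in the enlarged scene view. Next I'll check by depth that the plate lies flat.

```bash
python3 - <<'E'
from h import *
b=np.load('bed.npz')
for fn in ['w10','s10','t10']:
    d=load(fn); c=cloud(d).reshape(-1,3); ok=d['range_z'].reshape(-1)>0; c=c[ok]
    p=(c[:,:2]-b['t'])@b['R']*1000
    def z(x0,x1,y0,y1):
        s=(p[:,0]>x0)&(p[:,0]<x1)&(p[:,1]>y0)&(p[:,1]<y1)&(c[:,2]<.05)
        return s.sum(), (np.median(c[s,2])*1000).round(2) if s.sum() else None
    print(fn,'near L',z(-50,-42,65,95),'near mid',z(-50,-42,-20,20),'near R',z(-50,-42,-90,-60),'far L',z(84,89,50,95),'far R',z(84,89,-90,-50),'left',z(40,70,91,98),'bed near',z(-100,-80,-50,150),'bed L',z(-20,60,130,170),'bedR',z(0,60,-150,-120))
E
```

```text
w10 near L (np.int64(314), np.float64(17.54)) near mid (np.int64(449), np.float64(17.68)) near R (np.int64(333), np.float64(17.76)) far L (np.int64(0), None) far R (np.int64(0), None) left (np.int64(0), None) bed near (np.int64(5779), np.float64(11.61)) bed L (np.int64(2356), np.float64(11.48)) bedR (np.int64(2066), np.float64(11.79))
s10 near L (np.int64(32), np.float64(15.58)) near mid (np.int64(31), np.float64(16.11)) near R (np.int64(25), np.float64(16.5)) far L (np.int64(29), np.float64(15.98)) far R (np.int64(22), np.float64(16.95)) left (np.int64(38), np.float64(15.16)) bed near (np.int64(482), np.float64(10.02)) bed L (np.int64(467), np.float64(10.11)) bedR (np.int64(179), np.float64(9.54))
t10 near L (np.int64(0), None) near mid (np.int64(0), None) near R (np.int64(3), np.float64(18.94)) far L (np.int64(0), None) far R (np.int64(41), np.float64(18.2)) left (np.int64(0), None) bed near (np.int64(94), np.float64(12.3)) bed L (np.int64(0), None) bedR (np.int64(341), np.float64(11.93))
```

View pics/t10.png

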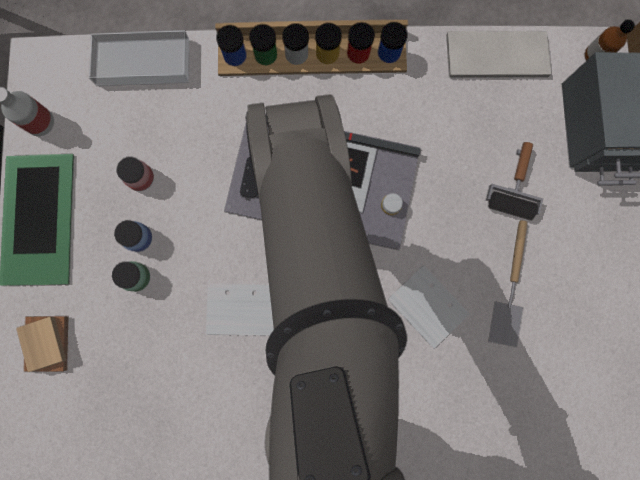

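The plate top is about 6 mm above the board at the near and far edges, so it lies flat. The tin and jars are at the same pixels as before, and the hand is about 150 mm above the bed. I'm handing it in.

```bash
python3 -c "
from workcell import job; print(job.close_job())"
```

```text
the job is handed in; nothing more can be done
None
```

The plate is seated on both pins and lies flat on the bed. I handed the job in at about 10.3 s of the 48 s allowed. I pushed the near edge with the open fingertips until the plate met the fence. Then I slid it about 40 mm to the right with the shut fingertips on its left edge until it dropped. Finally I backed off and raised the hand.

**Last checks:**
- **Pins:** both brass pins show in the holes.
- **Flatness:** by depth, the plate's top is about 6 mm above the board at the near edge (wrist camera) and 6–7 mm at the far edge (scene camera). That matches the plate's 6 mm thickness. The scene camera read everything about 2 mm low, which is within its calibration.
- **Other things:** the ink tin, jars, brayer and palette knife look unmoved in the top view.
- **Forces:** the highest reading I saw was about 27 N, during the push to the fence. Readings come only at the end of each call. The hand was touching nothing at the end.

**Did not go as planned:**
- The tool tilted about 2–3° while pushing sideways.
- One sideways push covered only 10 of the 24 mm commanded, so I used larger steps after that.
- During the fence push, the fingertips pressed down on something with up to 17 N. I took this to be friction on the plate's edge and did not confirm it.

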